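# Count along the seasoning rack and push the tin into the third gap

### The arm

A 6-joint arm with a two-finger parallel gripper is mounted at the origin on the work surface. World frame = base frame: x ahead of the robot, y to its left, z up, the work surface at z = 0. Lengths are in m, angles in degrees, forces in N, time in s.
With the tool pointing down it reaches from about 0.325 to 0.85 m from the base axis. Payload 15.5 kg.
Tool frame: the origin (TCP) lies between the finger pads, 19 mm behind the fingertips; this is the grasp point; z points along the fingers, y is the line along which they close (so a half turn about z gives the same grasp; the last joint's range is limited). The gripper opens to 91 mm and grips with 3 to 60 N. Pads are 32 mm wide; open, the fingers measure 118 mm over their backs; the gripper's body (76 mm by 178 mm) begins 60 mm behind the grasp point.
Start: joints at [68.44, 28.281, 77.091, -0, 74.628, -5.472], TCP at [0.173, 0.601, 0.233] pointing down, gripper open.
Joint ranges: [-166.48, 166.48], [-47.26, 123.95], [12.59, 153.08], [-70.14, 250.14], [6.76, 159.57], [-176.63, 176.63]. Speed limits (degrees/s): [108.29, 108.29, 147.25, 172.46, 172.46, 172.46].

### API

Orientations are given as a 3x3 rotation matrix whose columns are the frame's x, y, z axes.
In Python, from bench import bot, eyes gives the robot as it stands. The module is installed in compiled form; this text tells all that it offers.
- The arm moves only by the tool jog_arm, never from a script. Its argument "motion" is a list of rows, each a list of 3 entries, a list of its own where there are three numbers: the shift along the tool's x, y, z in normalised numbers (1 is 1 m), then the turn, a rotation vector about the tool's x, y, z in normalised numbers (1 is 60 degrees), then the finger opening in mm, from 0 to 91.2. A call has 1 to 20 rows; each row is the pose to reach, as a shift and turn from the pose commanded when the call began, along the tool's axes at that moment; what a row does not reach only later rows make up. A row lasts 1/10 s, in which the tool goes at most 50 mm and 8.59 degrees, less where a joint would pass 70% of its speed; a pose out of reach is approached as far as the arm can. Shift and turn numbers lie between -1 and 1, and a call with a number outside is refused. A call with a gripper value outside its range is refused whole. The fingers move at their own pace and stop on an object; "grip_force" is the grip in N (left out, the last holds). Time passes only in rows, so rows that repeat a pose let the fingers close. It gives the time, the measured TCP pose, the force, the opening and the grip force at its end, in the units of the state.
- bot.sense(): the state, without advancing time (a new reading comes with each control period).
- eyes.grab_frame(name): name is "side" or "top"; returns the picture (480x640x3 uint8, red, green, blue); there is no depth.
- eyes.camera_info(name): a dict with "fx", "fy", "cx", "cy" (pixels), "rvec" (rotation vector, rad) and "tvec" (3), from world to camera coordinates, as OpenCV has them. Camera axes: x right, y down, z forward; pixel columns grow to the right and rows downward; lengths in m; the calibration is good to about 2 mm. A picture is of the moment at which its call begins. camera_info takes no time and is no camera call.
- bot.hand_in(): hands the job in; it is judged then, once.
The state is a dict: "time_s": time; "q": joint angles; "joint_vel": joint speeds; "effort": joint torques, N m; "position": TCP position; "tool_rot": TCP orientation; "wrist_force": force on the tool from outside, world axes, zero at the start; "moment": the same for the moment, N m; "opening": opening from 0.0 (shut) to 1.0 (fully open); "finger_force": force on a finger pad.
Only numpy, scipy, OpenCV 4.12 (cv2) and the standard library are available. Lean on these libraries where they do the work, as an engineer would, in place of code of your own. Each camera call takes 0.05 s, during which the arm holds its last target. There are 200 camera calls.

### The job

With the fingers closed, run a fingertip along the sprung steel rail on top of the seasoning rack, keeping it on the rail from above the first gap at the end with the ball-topped post, counting gaps (filled ones too), and stop above the third. Then, without gripping or lifting it, push the loose seasoning tin that stands in the channel in front of the rack along to that third gap and push it in until it is home against the back. Leave the shaker and the tins already in the rack where they stand.

Things in the scene. Friction and masses are not known exactly. Their poses are not given: they have to be found in the camera images.
- rack: White-painted rack, fixed. Origin on the table under its 8 mm base board, midway along the row of gaps; x points from the open front (robot's side) to the back, y along the row, z up. Base board x -124 to +44, y -210 to +210 mm. Seven upright dividers 8 mm thick at y = -150, -100 ... +150, from rounded noses at x = -34 to the back wall's inner face at x = +34; their tops are 54 mm above the table.
- gap_row (a point): Point on the base board (8 mm above the table) on the line of the divider noses, midway along the rack (rack x = -34, y = 0); axes as the rack's. The six gaps, 42 mm wide and 68 mm deep to the back wall, open to the front, are centred at rack y = -125, -75, -25, +25, +75, +125 mm.
- channel (a point): Middle of the channel in front of the gaps, on the base board 8 mm above the table (rack x = -74, y = 0); axes as the rack's. The channel is 80 mm deep (rack x = -114 to -34), open at both ends and above; a kerb at its front (rack x = -122 to -114) has its top 18 mm above the table.
- rail: Sprung steel rail above the dividers, along the rack's y at rack x = 0: 22 mm deep (x), 306 mm long (y). Origin mid-underside, 60 mm above the table; flat top 68 mm above the table, with a rounded 1.2 mm ridge across it above each divider. It yields straight down by up to 5 mm, starting at about 1 N, on its stop at about 5 N, and springs back.
- ball_post: Short round white post with a 32 mm ball on top, standing on the base board at one end of the rail (rack x = 0, y = +188 or -188 mm: either end). Ball centre 50 mm above its origin (the foot, 8 mm above the table), top 74 mm above the table. Gaps are counted from this end.
- square_post: Plain square white post 26 x 26 x 56 mm standing on the base board at the other end of the rail; origin at its foot.
- tin: The tin to push in: closed rectangular metal tin with a dark lid, 70 long (its x) x 34 wide (its y) x 42 high, about 200 g. Origin mid-underside, 8 mm above the table. It starts in the channel in front of the rack, towards either end, its length pointing to the gaps. Home in a gap, its origin is at rack x = -1 mm and its front end 2 mm proud of the divider noses.
- tin_b: Bystander: closed rectangular metal tin with a dark lid, 70 long (its x) x 34 wide (its y) x 42 high, already home in the gap at the rack's y = +75 mm. Origin at the centre of its underside.
- tin_c: Bystander: closed rectangular metal tin with a dark lid, 70 long (its x) x 34 wide (its y) x 42 high, already home in the gap at the rack's y = -125 mm. Origin at the centre of its underside.
- shaker: Bystander: round grey shaker with a metal top, 38 mm across, 58 mm high, standing in the channel towards the other end from the loose tin. Origin at the centre of its underside.
Mind the look-alikes: they are no part of the job. Leave any blue or pink look-alike of the tin alone.

How it is judged (in metres and radians):
On the way, in this order (a step that is already met when the one before it is completed fails the run):
1. a fingertip touches the rail above the first gap from the ball post (contact force between the fingers and rail above 0.3 N and ((y of ball_post in the frame of rack above 0 m and y of the grasp point in the frame of rack between 0.11 and 0.14 m) or (y of ball_post in the frame of rack below 0 m and y of the grasp point in the frame of rack between -0.14 and -0.11 m))), for 0.04 s.
2. it runs over the ridge between gaps one and two (contact force between the fingers and rail above 0.3 N and ((y of ball_post in the frame of rack above 0 m and y of the grasp point in the frame of rack between 0.09 and 0.11 m) or (y of ball_post in the frame of rack below 0 m and y of the grasp point in the frame of rack between -0.11 and -0.09 m))), for 0.04 s.
3. it touches the rail above the second gap (contact force between the fingers and rail above 0.3 N and ((y of ball_post in the frame of rack above 0 m and y of the grasp point in the frame of rack between 0.06 and 0.09 m) or (y of ball_post in the frame of rack below 0 m and y of the grasp point in the frame of rack between -0.09 and -0.06 m))), for 0.04 s.
4. it runs over the ridge between gaps two and three (contact force between the fingers and rail above 0.3 N and ((y of ball_post in the frame of rack above 0 m and y of the grasp point in the frame of rack between 0.04 and 0.06 m) or (y of ball_post in the frame of rack below 0 m and y of the grasp point in the frame of rack between -0.06 and -0.04 m))), for 0.04 s.
5. it touches the rail above the third gap (contact force between the fingers and rail above 0.3 N and ((y of ball_post in the frame of rack above 0 m and y of the grasp point in the frame of rack between 0.01 and 0.04 m) or (y of ball_post in the frame of rack below 0 m and y of the grasp point in the frame of rack between -0.04 and -0.01 m))), for 0.04 s.
6. the tin is home in the third gap (x of tin in the frame of rack between -0.006 and 0.006 m and ((y of ball_post in the frame of rack above 0 m and y of tin in the frame of rack between 0.018 and 0.032 m) or (y of ball_post in the frame of rack below 0 m and y of tin in the frame of rack between -0.032 and -0.018 m)) and height (world z) of tin between 0.004 and 0.012 m and angle between tin's own z axis and vertical below 0.08 rad), for 0.2 s.
At the end, for the whole second after the job is handed in: The tin stands flat and still on the base board in the third gap from the ball post, its origin within 7 mm of the gap's middle across it and within 5 mm of its home position along it (all of step 6 and linear speed of tin below 0.02 m/s); the robot touches nothing.
It fails at once if the fingers touched the rail well past the third gap (tool point more than 35 mm beyond its middle) (contact force between the fingers and rail above 0.3 N and ((y of ball_post in the frame of rack above 0 m and y of the grasp point in the frame of rack below -0.01 m) or (y of ball_post in the frame of rack below 0 m and y of the grasp point in the frame of rack above 0.01 m))).
It fails at once if the tin was lifted or tipped (height (world z) of tin above 0.02 m or angle between tin's own z axis and vertical above 0.35 rad).
It fails at once if a tin already in the rack was moved more than 10 mm or tipped (distance of tin_b from where it was at the start of the episode above 0.01 m or angle between tin_b's own z axis and vertical above 0.3 rad).
It fails at once if a tin already in the rack was moved more than 10 mm or tipped (distance of tin_c from where it was at the start of the episode above 0.01 m or angle between tin_c's own z axis and vertical above 0.3 rad).
It fails at once if the shaker was moved more than 10 mm or tipped (distance of shaker from where it was at the start of the episode above 0.01 m or angle between shaker's own z axis and vertical above 0.3 rad).
It also fails if it takes over 58 s, if anything falls off the work surface, if the arm or the gripper's body presses on something with over 40 N, if the wrist force passes 120 N, or if a joint passes its speed limit or range.

## Working session

There is one attempt and no reset: what is moved stays moved. The work goes in short steps, Python scripts to look and compute and a tool call to move; the robot and the scene stay as the last step left them, time stands still between calls to the robot, and variables do not carry over. Pictures are saved under pics/ and viewed, at most 10 in all, crops included, and the job is handed in when it is done.

Besides the shell and the picture viewer there is one more tool, called after "Request:" by a JSON object that holds its "op" and its "data". jog_arm: Moves the arm, as the interface text tells. Its arguments: {"type":"object","properties":{"motion":{"type":"array"},"grip_force":{"type":"number"}},"required":["motion"]}

```bash
mkdir -p pics
python3 - <<'E'
from bench import bot, eyes
import cv2
s=bot.sense();print(s)
for n in("top","side"):
    cv2.imwrite(f"pics/{n}0.png",eyes.grab_frame(n)[:,:,::-1]);print(eyes.camera_info(n))
E
```

```text
{'time_s': 0.0, 'q': array([ 6.84396194e+01,  2.83135536e+01,  7.71258397e+01, -1.81657435e-03,
        7.46274424e+01, -5.47245548e+00]), 'joint_vel': array([ 0.00722263,  0.01255731,  0.03192867, -0.01760959,  0.06090483,
        0.00621669]), 'effort': array([-1.24102971e-03, -8.78843737e+01, -3.81864989e+01,  7.06041162e-02,
        5.33061137e-02, -4.99778378e-05]), 'position': array([0.17308389, 0.60020199, 0.23216032]), 'tool_rot': array([[-9.60839894e-01,  2.77103841e-01, -4.00236170e-04],
       [ 2.77104118e-01,  9.60839272e-01, -1.09611723e-03],
       [ 8.08243352e-05, -1.16410025e-03, -9.99999319e-01]]), 'wrist_force': array([-0.82265564, -0.16958517, -0.644731  ]), 'moment': array([-0.00884211,  0.00197781, -0.00559704]), 'finger_force': 0.0, 'opening': 0.9996836455607261}
{'fx': 437.56344251251414, 'fy': 437.56344251251414, 'cx': 319.12740038819265, 'cy': 241.64183314242183, 'rvec': array([ 2.15046921, -2.14830529,  0.06956357]), 'tvec': array([0.05968443, 0.54707947, 0.6881825 ])}
{'fx': 538.0895812796197, 'fy': 538.0895812796197, 'cx': 319.26842277123706, 'cy': 235.82272029361243, 'rvec': array([ 2.01126144, -0.54114967,  0.30405985]), 'tvec': array([-0.44904434,  0.22069108,  0.81335589])}
```

View pics/top0.png

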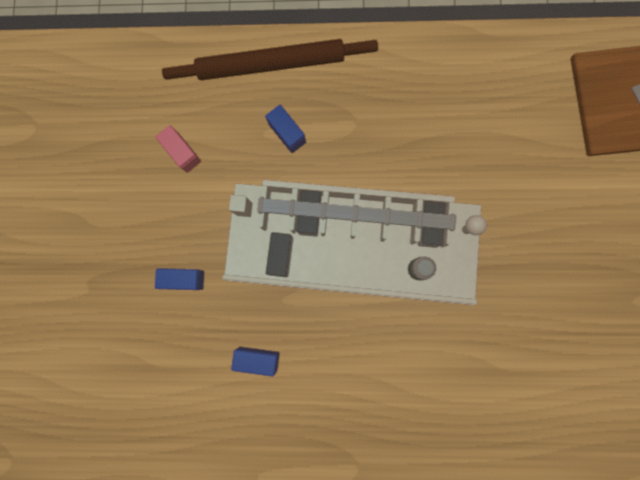

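View pics/side0.png

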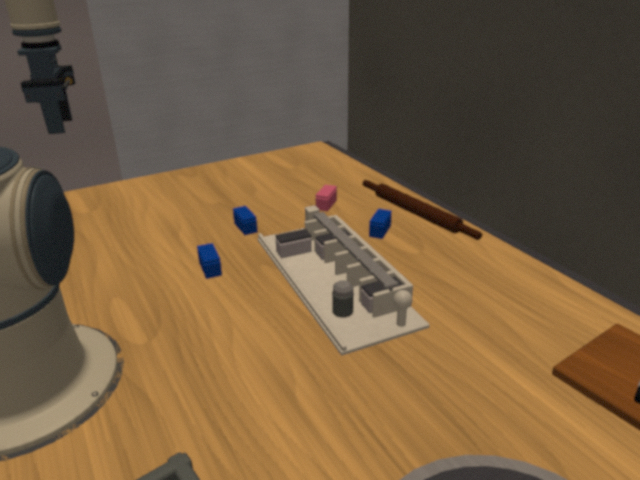

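The top view shows the ball post at right (475,225) and the square post at left (238,204). The rail runs between them. The loose tin is at (279,254) and the shaker at (423,268); the tins in the rack are at (309,212) and (433,223). The side view agrees, and the blue and pink blocks are look-alikes.

```bash
cat > h.py <<'E'
import cv2,numpy as np
from bench import bot,eyes
def ray(name,uv,z):
    c=eyes.camera_info(name);R=cv2.Rodrigues(c["rvec"])[0];C=-R.T@c["tvec"]
    d=R.T@np.array([(uv[0]-c["cx"])/c["fx"],(uv[1]-c["cy"])/c["fy"],1]);return C+d*(z-C[2])/d[2]
def proj(name,p):
    c=eyes.camera_info(name);K=np.array([[c["fx"],0,c["cx"]],[0,c["fy"],c["cy"]],[0,0,1]])
    return cv2.projectPoints(np.float64([p]),c["rvec"],c["tvec"],K,None)[0].ravel()
E
python3 - <<'E'
from h import *
im=cv2.imread("pics/top0.png")
for p in [(290,207),(340,212),(405,219),(279,254),(309,215),(433,235),(423,266),(350,270),(475,225),(238,204),(265,250)]: print(p,im[p[1],p[0]], cv2.cvtColor(im[p[1]:p[1]+1,p[0]:p[0]+1],cv2.COLOR_BGR2HSV)[0,0])
c=im[170:315,215:495];cv2.imwrite("pics/crop0.png",cv2.resize(c,None,fx=2.85,fy=2.85,interpolation=cv2.INTER_CUBIC))
c=eyes.camera_info("top");R=cv2.Rodrigues(c["rvec"])[0];print("cam",-R.T@c["tvec"])
E
```

```text
(290, 207) [114 119 123] [ 17  19 123]
(340, 212) [120 124 123] [ 38   8 124]
(405, 219) [112 119 121] [ 23  19 121]
(279, 254) [74 77 77] [30 10 77]
(309, 215) [115 119 118] [ 38   9 119]
(433, 235) [71 77 77] [30 20 77]
(423, 266) [117 126 126] [ 30  18 126]
(350, 270) [153 169 170] [ 28  26 170]
(475, 225) [146 161 166] [ 23  31 166]
(238, 204) [152 169 167] [ 34  26 169]
(265, 250) [156 173 171] [ 34  25 173]
cam [0.47265933 0.03214238 0.74297601]
```

View pics/crop0.png

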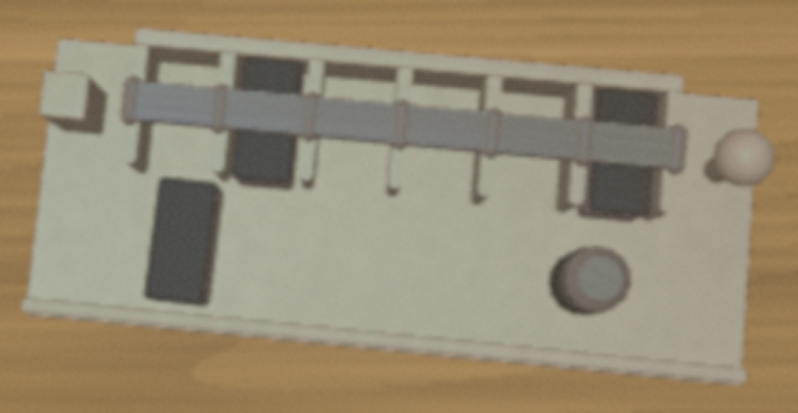

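The crop shows seven rail ridges from (130,101) to (678,148), and the loose tin's lid centred near (184,241). The shaker is at (596,279).

Run:
```python
from h import *
im=cv2.imread("pics/top0.png")
r=np.array([(130,101),(220,107),(310,115),(400,124),(491,133),(583,140),(678,148)])/2.85+[215,170]
W=np.array([ray("top",p,.069)[:2] for p in r]);y=np.arange(150,-151,-50)/1000
vy=np.polyfit(y,W,1);o=vy[1];v=vy[0];n=np.linalg.norm(v);ey=v/n;ex=np.array([ey[1],-ey[0]])
print("origin",o,"ey",ey,"scale",n,"ang",np.degrees(np.arctan2(ex[1],ex[0])))
rk=lambda p:(np.array([(p-o)@ex,(p-o)@ey])*1000).round(1)
print([rk(w) for w in W])
print("board corners",[rk(ray("top",np.array(p)/2.85+[215,170],z)[:2]) for p,z in [((24,300),.018),((742,372),.018),((60,40),.008),((755,100),.008)]])
hsv=cv2.cvtColor(im,cv2.COLOR_BGR2HSV)
m=((hsv[...,2]<95)&(hsv[...,1]<60)).astype(np.uint8)
k,l,st,ce=cv2.connectedComponentsWithStats(m)
for i in range(1,k):
    x,yy,w,h,a=st[i]
    if a>80 and 215<x<495 and 170<yy<315:
        q=np.array([ray("top",p[::-1],.05)[:2] for p in np.argwhere(l==i)])
        (c,sz,an)=cv2.minAreaRect((q*1000).astype(np.float32))
        print(a,ce[i],"rack",rk(np.array(c)/1000),"mean",rk(q.mean(0)),sz,an)
print("shaker",rk(ray("top",np.array((598,277))/2.85+[215,170],.058)[:2]),"ball",rk(ray("top",np.array((744,156))/2.85+[215,170],.058)[:2]))
```

```text
origin [0.5869061 0.0022107] ey [0.09273249 0.99569106] scale 0.9954982280926491 ang -5.320824741486053
[array([ -0.5, 149.3]), array([ 0.5, 99.3]), array([ 0.5, 49.6]), array([-0.1,  0.2]), array([ -0.6, -49.4]), array([ -0. , -99.1]), array([   0.2, -150. ])]
board corners [array([-114.7,  208.3]), array([-116.2, -207. ]), array([ 43.5, 207.7]), array([  43.3, -208.2])]
263 [309.42965779 196.0418251 ] rack [25.  75.7] mean [25.  75.7] (36.86897277832031, 18.77263641357422) 84.91008758544922
260 [434.43076923 207.08461538] rack [  24.8 -124.4] mean [  24.7 -124.3] (33.113807678222656, 19.24489974975586) 88.48268127441406
413 [306.59322034 224.7094431 ] rack [-22.   76.4] mean [-21.8  75.7] (36.84811019897461, 30.246932983398438) 83.90278625488281
419 [432.20047733 236.38663484] rack [ -22.6 -123.1] mean [ -22.4 -124.1] (37.18707275390625, 30.395401000976562) 84.188232421875
896 [278.90959821 254.39174107] rack [-73.  114.9] mean [-73.3 115. ] (34.19970703125, 67.26994323730469) 83.23868560791016
94 [412.41489362 270.93617021] rack [-79.4 -98.3] mean [-79.7 -97.2] (32.005855560302734, 14.40855598449707) 19.086599349975586
shaker [ -72.6 -114.5] ball [   0.9 -188.6]
```

```bash
cat >> h.py <<'E'
O=np.array([.5869,.0022]);EY=np.array([.09273,.99569]);EX=np.array([.99569,-.09273])
RT=np.column_stack([[-EX[0],-EX[1],0],[EY[0],EY[1],0],[0,0,-1]])  # wanted tool rot: x=-rack x, y=rack y, z down
def st():
    s=bot.sense();p=s["position"];d=p[:2]-O
    print("t",s["time_s"],"rack",(np.r_[d@EX,d@EY,p[2]]*1000).round(1),"F",(np.column_stack([np.r_[EX,0],np.r_[EY,0],[0,0,1]]).T@s["wrist_force"]).round(1),"open",round(float(s["opening"]),2));return s
def go(x,y,z):
    s=st();R=s["tool_rot"];t=np.r_[O+EX*x/1000+EY*y/1000,z/1000]
    print("shift",((R.T@(t-s["position"]))*1000).round(1),"turn",np.degrees(cv2.Rodrigues(R.T@RT)[0].ravel()).round(2))
E
python3 -c "
from h import *
go(0,-125,130)"
```

```text
t 0.1 rack [-467.5  557.1  232.2] F [-0.3  0.7 -0.9] open 1.0
shift [-586.7 -582.6  102.8] turn [-6.000e-02 -1.000e-02 -1.077e+01]
```

The rows are not in the units I measure in: shifts go in shares of 1 m and turns go in shares of 60 degrees. I convert before sending: -587 mm is -0.587, -583 mm is -0.583, -10.8 degrees is -0.18.

Request:
{"op": "jog_arm", "data": {"motion": [[[-0.15,-0.15,0],[0,0,-0.0833],0],[[-0.3,-0.3,0.03],[0,0,-0.18],0],[[-0.587,-0.583,0.103],[0,0,-0.18],0],[[-0.587,-0.583,0.103],[0,0,-0.18],0],[[-0.587,-0.583,0.103],[0,0,-0.18],0],[[-0.587,-0.583,0.103],[0,0,-0.18],0],[[-0.587,-0.583,0.103],[0,0,-0.18],0],[[-0.587,-0.583,0.103],[0,0,-0.18],0],[[-0.587,-0.583,0.103],[0,0,-0.18],0],[[-0.587,-0.583,0.103],[0,0,-0.18],0],[[-0.587,-0.583,0.103],[0,0,-0.18],0],[[-0.587,-0.583,0.103],[0,0,-0.18],0],[[-0.587,-0.583,0.103],[0,0,-0.18],0],[[-0.587,-0.583,0.103],[0,0,-0.18],0],[[-0.587,-0.583,0.103],[0,0,-0.18],0],[[-0.587,-0.583,0.103],[0,0,-0.18],0],[[-0.587,-0.583,0.103],[0,0,-0.18],0],[[-0.587,-0.583,0.103],[0,0,-0.18],0],[[-0.587,-0.583,0.103],[0,0,-0.18],0],[[-0.587,-0.583,0.103],[0,0,-0.18],0]], "grip_force": 10}}

```text
time_s: 2.1
position: [0.575, -0.1215, 0.1296]
tool_rot: [[-0.996, 0.092, -0.001], [0.092, 0.996, 0.0], [0.001, 0.0, -1.0]]
wrist_force: [-0.0, -0.4, -0.3]
opening: 0.006
finger_force: 0.0
```

```bash
python3 -c "
from h import *
go(0,-125,90)"
```

```text
t 2.1 rack [  -0.4 -124.2  129.6] F [ 0.  -0.4 -0.3] open 0.01
shift [-0.4 -0.8 39.6] turn [ 0.02 -0.05  0.06]
```

Scaled: 45 mm is 0.045, 44 mm is 0.044.

Request:
{"op": "jog_arm", "data": {"motion": [[[0,0,0.015],[0,0,0],0],[[0,-0.001,0.03],[0,0,0],0],[[0,-0.001,0.038],[0,0,0],0],[[0,-0.001,0.04],[0,0,0],0],[[0,-0.001,0.041],[0,0,0],0],[[0,-0.001,0.042],[0,0,0],0],[[0,-0.001,0.043],[0,0,0],0],[[0,-0.001,0.044],[0,0,0],0],[[0,-0.001,0.045],[0,0,0],0],[[0,-0.001,0.045],[0,0,0],0],[[0,-0.001,0.045],[0,0,0],0]]}}

```text
time_s: 3.2
position: [0.5758, -0.1233, 0.0849]
tool_rot: [[-0.996, 0.092, 0.001], [0.092, 0.996, -0.0], [-0.001, -0.0, -1.0]]
wrist_force: [1.0, 0.9, 2.1]
opening: 0.005
finger_force: 1.4
```

```bash
python3 -c "
from h import *
go(0,-125,84)"
```

```text
t 3.2 rack [   0.6 -126.    84.9] F [0.9 1.  2.1] open 0.0
shift [0.6 1.  0.9] turn [-0.    0.03  0.03]
```

Scaled: 50 mm is 0.05, 45 mm is 0.045.

Request:
{"op": "jog_arm", "data": {"motion": [[[0,0.005,0.001],[0,0,0],0],[[0,0.01,0.0012],[0,0,0],0],[[0,0.015,0.0012],[0,0,0],0],[[0,0.02,0.0012],[0,0,0],0],[[0,0.025,0.0012],[0,0,0],0],[[0,0.03,0.0012],[0,0,0],0],[[0,0.035,0.0012],[0,0,0],0],[[0,0.04,0.0012],[0,0,0],0],[[0,0.045,0.0012],[0,0,0],0],[[0,0.05,0.0012],[0,0,0],0]]}}

```text
time_s: 4.2
position: [0.5801, -0.0731, 0.0835]
tool_rot: [[-0.996, 0.092, -0.0], [0.092, 0.996, 0.0], [0.0, 0.0, -1.0]]
wrist_force: [0.1, -2.6, 3.5]
opening: 0.004
finger_force: 2.0
```

```bash
python3 -c "
from h import *
go(0,-25,84)"
```

```text
t 4.2 rack [  0.2 -75.6  83.5] F [ 0.3 -2.5  3.5] open 0.0
shift [ 0.2 50.6 -0.5] turn [ 0.   -0.01  0.03]
```

Request:
{"op": "jog_arm", "data": {"motion": [[[0,0.005,0],[0,0,0],0],[[0,0.01,0],[0,0,0],0],[[0,0.015,0],[0,0,0],0],[[0,0.02,0],[0,0,0],0],[[0,0.025,0],[0,0,0],0],[[0,0.03,0],[0,0,0],0],[[0,0.035,0],[0,0,0],0],[[0,0.04,0],[0,0,0],0],[[0,0.045,0],[0,0,0],0],[[0,0.05,0],[0,0,0],0],[[0,0.05,0],[0,0,0],0],[[0,0.05,0],[0,0,0],0]]}}

```text
time_s: 5.4
position: [0.5848, -0.0232, 0.0835]
tool_rot: [[-0.996, 0.092, -0.0], [0.092, 0.996, 0.001], [0.0, 0.001, -1.0]]
wrist_force: [1.1, 2.9, 4.3]
opening: 0.005
finger_force: 2.0
```

```bash
python3 -c "
from h import *
go(-73,165,130)"
```

```text
t 5.4 rack [  0.2 -25.5  83.5] F [0.8 3.  4.3] open 0.01
shift [ 73.1 190.6 -46.4] turn [ 0.03 -0.01  0.04]
```

Scaled: 191 mm is 0.191, 180 mm is 0.18.

Request:
{"op": "jog_arm", "data": {"motion": [[[0,0,-0.025],[0,0,0],0],[[0,0,-0.047],[0,0,0],0],[[0.025,0.05,-0.047],[0,0,0],0],[[0.05,0.1,-0.047],[0,0,0],0],[[0.065,0.145,-0.047],[0,0,0],0],[[0.073,0.18,-0.047],[0,0,0],0],[[0.073,0.191,-0.047],[0,0,0],0],[[0.073,0.191,-0.03],[0,0,0],0],[[0.073,0.191,0],[0,0,0],0],[[0.073,0.191,0.025],[0,0,0],0],[[0.073,0.191,0.04],[0,0,0],0],[[0.073,0.191,0.044],[0,0,0],0],[[0.073,0.191,0.044],[0,0,0],0]]}}

```text
time_s: 6.7
position: [0.5296, 0.1727, 0.0392]
tool_rot: [[-0.996, 0.093, -0.001], [0.093, 0.996, -0.0], [0.001, -0.0, -1.0]]
wrist_force: [0.4, -0.3, 0.2]
opening: 0.007
finger_force: 0.0
```

```bash
python3 -c "
from h import *
go(-73,146,39)
cv2.imwrite('pics/top1.png',eyes.grab_frame('top')[170:315,200:495,::-1].repeat(2,0).repeat(2,1))"
```

```text
t 6.7 rack [-72.9 164.5  39.2] F [ 0.4 -0.3  0.2] open 0.01
shift [  0.1 -18.5   0.2] turn [-0.02 -0.06  0.01]
```

View pics/top1.png

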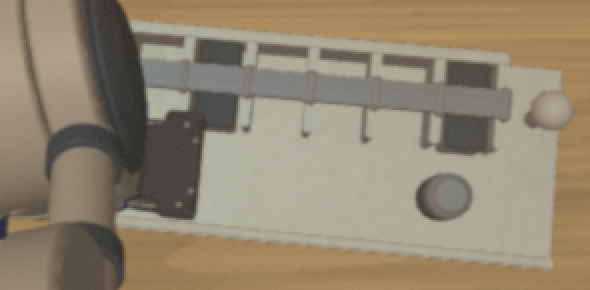

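The arm hides the tin, at crop (130,165), but the finger is beside it as planned, and the shaker at (445,195) hasn't moved. Next is the push along the channel.

Scaled: -80 mm is -0.08, -75 mm is -0.075.

Request:
{"op": "jog_arm", "data": {"motion": [[[0,-0.008,0],[0,0,0],0],[[0,-0.014,0],[0,0,0],0],[[0,-0.018,0],[0,0,0],0],[[0,-0.021,0],[0,0,0],0],[[0,-0.025,0],[0,0,0],0],[[0,-0.03,0],[0,0,0],0],[[0,-0.035,0],[0,0,0],0],[[0,-0.04,0],[0,0,0],0],[[0,-0.045,0],[0,0,0],0],[[0,-0.05,0],[0,0,0],0],[[0,-0.055,0],[0,0,0],0],[[0,-0.06,0],[0,0,0],0],[[0,-0.065,0],[0,0,0],0],[[0,-0.07,0],[0,0,0],0],[[0,-0.075,0],[0,0,0],0],[[0,-0.08,0],[0,0,0],0],[[0,-0.08,0],[0,0,0],0]]}}

```text
time_s: 8.45
position: [0.5221, 0.0928, 0.0394]
tool_rot: [[-0.996, 0.093, -0.001], [0.093, 0.996, -0.0], [0.0, -0.0, -1.0]]
wrist_force: [-0.0, 0.4, 0.0]
opening: 0.006
finger_force: 0.0
```

```bash
python3 -c "
from h import *
go(-73,10,39)
cv2.imwrite('pics/side2.png',eyes.grab_frame('side')[190:360,230:440,::-1].repeat(3,0).repeat(3,1))"
```

```text
t 8.45 rack [-73.   84.2  39.4] F [-0.1  0.4  0. ] open 0.01
shift [  0.  -74.2   0.5] turn [-0.02 -0.03  0.01]
```

View pics/side2.png

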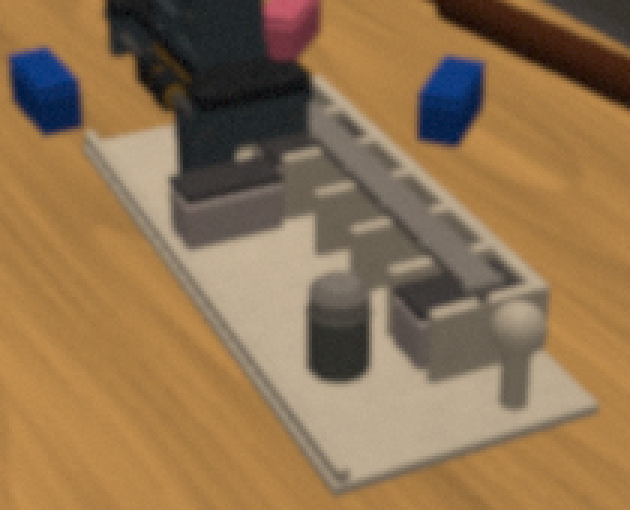

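The side crop shows the tin at (228,205), still square to the rack and being pushed ahead of the finger. The shaker at (338,325) is untouched.

Scaled: -69 mm is -0.069, -68 mm is -0.068.

Request:
{"op": "jog_arm", "data": {"motion": [[[0,-0.003,0],[0,0,0],0],[[0,-0.007,0],[0,0,0],0],[[0,-0.012,0],[0,0,0],0],[[0,-0.017,0],[0,0,0],0],[[0,-0.022,0],[0,0,0],0],[[0,-0.027,0],[0,0,0],0],[[0,-0.032,0],[0,0,0],0],[[0,-0.037,0],[0,0,0],0],[[0,-0.042,0],[0,0,0],0],[[0,-0.047,0],[0,0,0],0],[[0,-0.052,0],[0,0,0],0],[[0,-0.056,0],[0,0,0],0],[[0,-0.06,0],[0,0,0],0],[[0,-0.063,0],[0,0,0],0],[[0,-0.066,0],[0,0,0],0],[[0,-0.068,0],[0,0,0],0],[[0,-0.069,0],[0,0,0],0],[[0,-0.069,0],[0,0,0],0]]}}

```text
time_s: 10.3
position: [0.5159, 0.0247, 0.0395]
tool_rot: [[-0.996, 0.092, -0.0], [0.092, 0.996, -0.0], [0.0, -0.0, -1.0]]
wrist_force: [0.1, 0.7, -0.3]
opening: 0.005
finger_force: 0.3
```

```bash
python3 -c "
from h import *
st()
cv2.imwrite('pics/side3.png',eyes.grab_frame('side')[190:360,230:440,::-1].repeat(3,0).repeat(3,1))
cv2.imwrite('pics/top3.png',eyes.grab_frame('top')[:,:,::-1])"
```

```text
t 10.3 rack [-72.7  15.8  39.5] F [-0.   0.7 -0.3] open 0.01
```

View pics/side3.png

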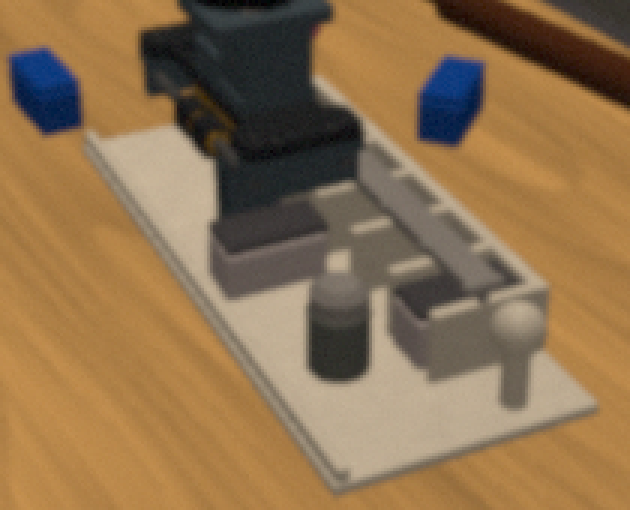

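View pics/top3.png

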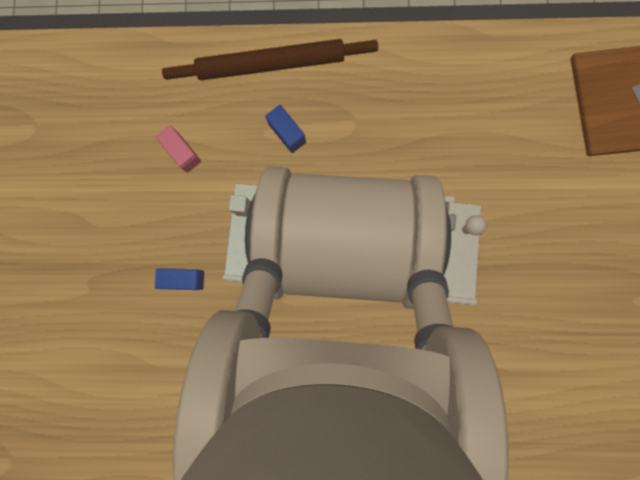

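The top view is blocked by the arm. The side crop shows the tin's near top edge running from (213,250) to (329,236), with its near lower corner at (232,297).

```bash
python3 -c "
from h import *
def rk(p,z):
    d=ray('side',np.array(p)/3+[230,190],z)[:2]-O;return (np.array([d@EX,d@EY])*1000).round(1)
for p,z in [((216,249),.05),((327,237),.05),((232,297),.008),((330,275),.008),((212,222),.05)]:print(p,rk(p,z))
# expected with tin at (-73,-14.7)
for x,y,z in [(-108,-31.7,.05),(-38,-31.7,.05),(-108,-31.7,.008),(-108,2.3,.05)]:
    print((np.array(proj('side',np.r_[O+EX*x/1000+EY*y/1000,z]))-[230,190])*3)
"
```

```text
(216, 249) [-113.   -30.1]
(327, 237) [-46.2 -46.8]
(232, 297) [-101.   -24.3]
(330, 275) [-34.8 -28.4]
(212, 222) [-1.031e+02 -1.000e-01]
[224.59692606 248.41313561]
[328.16597179 222.32374914]
[226.34582394 305.78604211]
[203.2852343  221.93798196]
```

Request:
{"op": "jog_arm", "data": {"motion": [[[0,0.005,0],[0,0,0],0],[[0,0.015,0],[0,0,0],0],[[0,0.015,-0.03],[0,0,0],0],[[0,0.015,-0.06],[0,0,0],0],[[0,0.06,-0.06],[0,0,0],0],[[0,0.105,-0.06],[0,0,0],0],[[0,0.15,-0.06],[0,0,0],0],[[0,0.19,-0.06],[0,0,0],0],[[0,0.19,-0.06],[0,0,0],0]]}}

```text
time_s: 11.3
position: [0.5335, 0.2191, 0.0996]
tool_rot: [[-0.996, 0.088, 0.001], [0.088, 0.996, 0.001], [-0.001, 0.001, -1.0]]
wrist_force: [0.3, -0.1, 0.3]
opening: 0.007
finger_force: 0.0
```

```bash
cat > m.py <<'E'
from h import *
st();im=np.ascontiguousarray(eyes.grab_frame('top')[:,:,::-1]);import sys;cv2.imwrite(sys.argv[1],im[170:315,215:495].repeat(2,0).repeat(2,1))
hsv=cv2.cvtColor(im,cv2.COLOR_BGR2HSV);m=((hsv[...,2]<95)&(hsv[...,1]<60)).astype(np.uint8)
k,l,s,ce=cv2.connectedComponentsWithStats(m)
for i in range(1,k):
    if s[i][4]>150 and 215<ce[i][0]<495 and 170<ce[i][1]<315:
        q=np.array([ray("top",p[::-1],.05)[:2] for p in np.argwhere(l==i)])-O
        q=np.column_stack([q@EX,q@EY])*1000
        print(s[i],"rack",cv2.minAreaRect(q.astype(np.float32)),q.mean(0).round(1))
E
python3 m.py pics/top4.png
```

```text
t 11.3 rack [-73.2 211.1  99.6] F [ 0.3 -0.   0.3] open 0.01
[299 190  22  13 218] rack ((25.103599548339844, 75.34519958496094), (17.822494506835938, 33.46696472167969), 0.15887147188186646) [25.3 75.3]
[424 201  22  13 224] rack ((24.987558364868164, -124.18853759765625), (32.949851989746094, 17.387372970581055), 89.7896728515625) [  24.9 -124.1]
[296 216  23  19 359] rack ((-22.276592254638672, 75.42723083496094), (28.305477142333984, 33.941009521484375), 0.36502906680107117) [-22.   75.1]
[422 227  22  19 364] rack ((-22.704391479492188, -124.03914642333984), (32.845245361328125, 28.390016555786133), 89.36215209960938) [ -22.2 -124. ]
[347 239  22  44 809] rack ((-72.02530670166016, -10.326902389526367), (67.82689666748047, 30.28306770324707), 0.10531492531299591) [-72.6 -10.3]
```

View pics/top4.png

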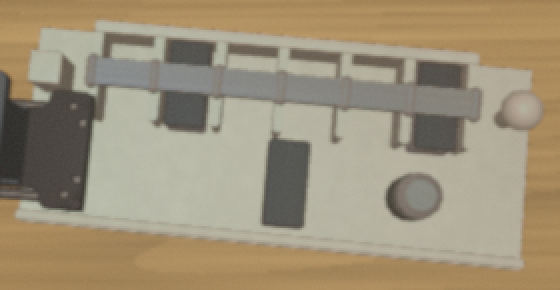

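The tin is at rack (-72, -10), square to the rack, so it needs another 15 mm. The shaker and the racked tins haven't moved.

Scaled: -209 mm is -0.209, -208 mm is -0.208.

Request:
{"op": "jog_arm", "data": {"motion": [[[0,-0.05,0],[0,0,0],0],[[0,-0.1,0],[0,0,0],0],[[0,-0.15,0],[0,0,0],0],[[0,-0.175,0],[0,0,0],0],[[0,-0.182,0],[0,0,0],0],[[0,-0.182,0.025],[0,0,0],0],[[0,-0.182,0.05],[0,0,0],0],[[0,-0.182,0.06],[0,0,0],0],[[0,-0.182,0.06],[0,0,0],0],[[0,-0.188,0.06],[0,0,0],0],[[0,-0.193,0.06],[0,0,0],0],[[0,-0.197,0.06],[0,0,0],0],[[0,-0.2,0.06],[0,0,0],0],[[0,-0.203,0.06],[0,0,0],0],[[0,-0.206,0.06],[0,0,0],0],[[0,-0.208,0.06],[0,0,0],0],[[0,-0.209,0.06],[0,0,0],0],[[0,-0.209,0.06],[0,0,0],0]]}}

```text
time_s: 13.15
position: [0.5142, 0.0058, 0.0395]
tool_rot: [[-0.996, 0.092, -0.0], [0.092, 0.996, -0.0], [0.0, -0.0, -1.0]]
wrist_force: [0.6, 1.0, -0.7]
opening: 0.006
finger_force: 0.5
```

```bash
python3 -c "
from h import *
go(-73,1,39)"
```

```text
t 13.15 rack [-72.8  -3.2  39.5] F [ 0.5  1.  -0.7] open 0.01
shift [0.2 4.2 0.5] turn [-0.   -0.01  0.02]
```

It overshot by 4 mm because the last start reading was taken before the arm had settled. I'll go over to the other side of the tin and nudge it back.

Scaled: -68 mm is -0.068, -62 mm is -0.062.

Request:
{"op": "jog_arm", "data": {"motion": [[[0,0.005,0],[0,0,0],0],[[0,0.01,0],[0,0,0],0],[[0,0.01,-0.03],[0,0,0],0],[[0,0.01,-0.062],[0,0,0],0],[[0,-0.03,-0.062],[0,0,0],0],[[0,-0.06,-0.062],[0,0,0],0],[[0,-0.068,-0.062],[0,0,0],0],[[0,-0.068,-0.062],[0,0,0],0],[[0,-0.068,-0.062],[0,0,0],0],[[0,-0.068,-0.035],[0,0,0],0],[[0,-0.068,-0.01],[0,0,0],0],[[0,-0.068,0],[0,0,0],0],[[0,-0.068,0],[0,0,0],0],[[0,-0.068,0],[0,0,0],0]]}}

```text
time_s: 14.55
position: [0.5082, -0.0614, 0.04]
tool_rot: [[-0.996, 0.092, 0.0], [0.092, 0.996, 0.0], [-0.0, 0.0, -1.0]]
wrist_force: [0.8, -0.1, 0.7]
opening: 0.007
finger_force: 0.0
```

```bash
python3 -c "
from h import *
go(-72.5,-51,39)"
```

```text
t 14.55 rack [-72.5 -70.6  40. ] F [ 0.8 -0.1  0.7] open 0.01
shift [-0.  19.6  1. ] turn [0.   0.   0.07]
```

Push to 19.5, then back off, lift, and clear towards +y for a look.

Scaled: 265 mm is 0.265, 19.5 mm is 0.0195.

Request:
{"op": "jog_arm", "data": {"motion": [[[0,0.005,0],[0,0,0],0],[[0,0.01,0],[0,0,0],0],[[0,0.013,0],[0,0,0],0],[[0,0.015,0],[0,0,0],0],[[0,0.017,0],[0,0,0],0],[[0,0.0185,0],[0,0,0],0],[[0,0.0195,0],[0,0,0],0],[[0,0.0195,0],[0,0,0],0],[[0,0.01,0],[0,0,0],0],[[0,0.005,0],[0,0,0],0],[[0,0.005,-0.03],[0,0,0],0],[[0,0.005,-0.062],[0,0,0],0],[[0.03,0.05,-0.07],[0,0,0],0],[[0.06,0.1,-0.07],[0,0,0],0],[[0.06,0.15,-0.07],[0,0,0],0],[[0.06,0.2,-0.07],[0,0,0],0],[[0.06,0.25,-0.07],[0,0,0],0],[[0.06,0.265,-0.07],[0,0,0],0],[[0.06,0.265,-0.07],[0,0,0],0],[[0.06,0.265,-0.07],[0,0,0],0]]}}

```text
time_s: 16.55
position: [0.4724, 0.2074, 0.1093]
tool_rot: [[-0.996, 0.091, -0.001], [0.091, 0.996, -0.0], [0.001, -0.0, -1.0]]
wrist_force: [-0.1, -0.4, 0.1]
opening: 0.005
finger_force: 0.0
```

```bash
python3 m.py pics/top5.png; python3 -c "
from h import *
go(-142,-25,110)"
```

```text
t 16.55 rack [-133.   193.7  109.3] F [-0.  -0.4  0.1] open 0.0
[299 190  23  13 237] rack ((25.097000122070312, 75.22640991210938), (35.36427688598633, 18.090578079223633), 89.19831085205078) [25.2 75.4]
[424 201  22  13 241] rack ((24.77973175048828, -124.00647735595703), (33.31282043457031, 18.13699722290039), 89.79203796386719) [  24.8 -123.9]
[296 215  23  20 373] rack ((-22.050418853759766, 75.5635986328125), (34.55908203125, 28.76911735534668), 88.36096954345703) [-21.9  75.4]
[422 227  22  19 375] rack ((-22.01982879638672, -124.49555969238281), (28.686552047729492, 32.89072036743164), 3.8300209045410156) [ -22.4 -124. ]
[357 241  23  44 842] rack ((-73.01689910888672, -26.865081787109375), (66.88556671142578, 31.414522171020508), 0.014983824454247952) [-73.2 -26.9]
t 16.6 rack [-133.   193.   109.3] F [ 0.  -0.3  0. ] open 0.01
shift [   9.1 -218.    -0.6] turn [-0.02 -0.04  0.02]
```

The tin is square at y ≈ -27, inside the gap's ±4 mm clearance. I'll go to the front.

Request:
{"op": "jog_arm", "data": {"motion": [[[0.009,-0.05,0],[0,0,0],0],[[0.009,-0.1,0],[0,0,0],0],[[0.009,-0.15,0],[0,0,0],0],[[0.009,-0.19,0],[0,0,0],0],[[0.009,-0.212,0],[0,0,0],0],[[0.009,-0.219,0],[0,0,0],0],[[0.009,-0.219,0],[0,0,0],0],[[0.009,-0.219,0.03],[0,0,0],0],[[0.009,-0.219,0.055],[0,0,0],0],[[0.009,-0.219,0.066],[0,0,0],0],[[0.009,-0.219,0.066],[0,0,0],0],[[0.009,-0.219,0.066],[0,0,0],0]]}}

```text
time_s: 17.8
position: [0.4434, -0.009, 0.0437]
tool_rot: [[-0.996, 0.091, -0.0], [0.091, 0.996, 0.0], [0.0, 0.0, -1.0]]
wrist_force: [0.7, -0.1, 0.3]
opening: 0.01
finger_force: 0.0
```

```bash
python3 -c "
from h import *
go(-52,-26,43)"
```

```text
t 17.8 rack [-141.8  -24.5   43.7] F [ 0.7 -0.   0.3] open 0.01
shift [-89.8  -1.6   0.7] turn [ 0.   -0.02  0.07]
```

Scaled: -60 mm is -0.06, -58 mm is -0.058.

Request:
{"op": "jog_arm", "data": {"motion": [[[-0.005,-0.0015,0],[0,0,0],0],[[-0.011,-0.0015,0],[0,0,0],0],[[-0.015,-0.0015,0],[0,0,0],0],[[-0.019,-0.0015,0],[0,0,0],0],[[-0.023,-0.0015,0],[0,0,0],0],[[-0.027,-0.0015,0],[0,0,0],0],[[-0.031,-0.0015,0],[0,0,0],0],[[-0.035,-0.0015,0],[0,0,0],0],[[-0.039,-0.0015,0],[0,0,0],0],[[-0.043,-0.0015,0],[0,0,0],0],[[-0.047,-0.0015,0],[0,0,0],0],[[-0.051,-0.0015,0],[0,0,0],0],[[-0.055,-0.0015,0],[0,0,0],0],[[-0.058,-0.0015,0],[0,0,0],0],[[-0.06,-0.0015,0],[0,0,0],0],[[-0.06,-0.0015,0],[0,0,0],0]]}}

```text
time_s: 19.4
position: [0.5035, -0.0167, 0.0435]
tool_rot: [[-0.996, 0.092, 0.001], [0.092, 0.996, -0.0], [-0.001, -0.0, -1.0]]
wrist_force: [0.0, 0.7, 0.3]
opening: 0.008
finger_force: 0.0
```

```bash
python3 -c "
from h import *
go(-52,-26,43)
cv2.imwrite('pics/side6.png',eyes.grab_frame('side')[190:360,230:440,::-1].repeat(3,0).repeat(3,1))"
```

```text
t 19.4 rack [-81.3 -26.6  43.5] F [-0.   0.7  0.3] open 0.01
shift [-29.3   0.6   0.6] turn [-0.    0.03  0.03]
```

View pics/side6.png

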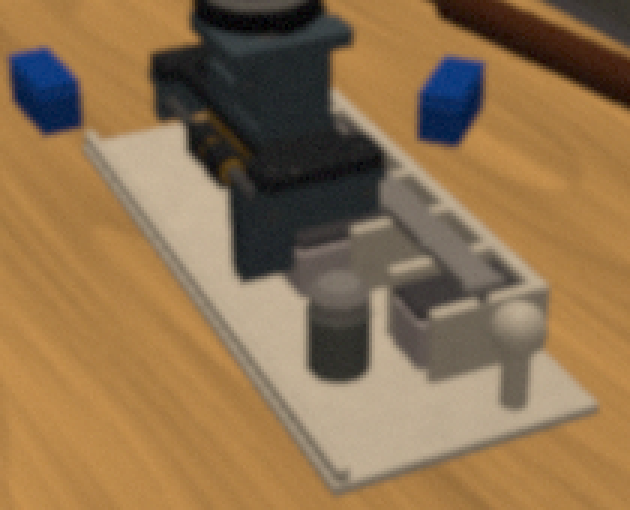

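The tin, at (325,260) in the crop, is going into the third gap, behind the divider at (385,240). I'll keep pushing until the force rises.

Scaled: -28 mm is -0.028, -27 mm is -0.027.

Request:
{"op": "jog_arm", "data": {"motion": [[[-0.003,0.0005,0],[0,0,0],0],[[-0.007,0.0005,0],[0,0,0],0],[[-0.011,0.0005,0],[0,0,0],0],[[-0.015,0.0005,0],[0,0,0],0],[[-0.019,0.0005,0],[0,0,0],0],[[-0.022,0.0005,0],[0,0,0],0],[[-0.024,0.0005,0],[0,0,0],0],[[-0.026,0.0005,0],[0,0,0],0],[[-0.027,0.0005,0],[0,0,0],0],[[-0.028,0.0005,0],[0,0,0],0],[[-0.028,0.0005,0],[0,0,0],0]]}}

```text
time_s: 20.55
position: [0.5312, -0.0188, 0.0435]
tool_rot: [[-0.996, 0.092, 0.0], [0.092, 0.996, -0.0], [-0.0, -0.0, -1.0]]
wrist_force: [-0.2, 0.6, -1.0]
opening: 0.005
finger_force: 0.2
```

```bash
python3 -c "
from h import *
go(-52,-26,43)"
```

```text
t 20.55 rack [-53.6 -26.1  43.5] F [-0.2  0.6 -1. ] open 0.0
shift [-1.6  0.1  0.5] turn [-0.    0.01  0.03]
```

Scaled: -2.5 mm is -0.0025, -2 mm is -0.002.

Request:
{"op": "jog_arm", "data": {"motion": [[[-0.001,0,0],[0,0,0],0],[[-0.002,0,0],[0,0,0],0],[[-0.0025,0,0],[0,0,0],0],[[-0.0025,0,0],[0,0,0],0]]}}

```text
time_s: 20.95
position: [0.5333, -0.019, 0.0435]
tool_rot: [[-0.996, 0.092, -0.001], [0.092, 0.996, 0.0], [0.001, 0.0, -1.0]]
wrist_force: [-3.5, -0.1, 1.0]
opening: 0.003
finger_force: 1.8
```

Request:
{"op": "jog_arm", "data": {"motion": [[[-0.001,0,0],[0,0,0],0],[[-0.0015,0,0],[0,0,0],0],[[-0.0015,0,0],[0,0,0],0]]}}

```text
time_s: 21.25
position: [0.5333, -0.0189, 0.0434]
tool_rot: [[-0.996, 0.092, -0.003], [0.092, 0.996, 0.0], [0.003, 0.0, -1.0]]
wrist_force: [-10.5, -0.1, 7.0]
opening: 0.007
finger_force: 5.3
```

The tin is home: the force rose to 10 N with no further motion. Now to back off, lift, and clear the view.

Scaled: 235 mm is 0.235, 200 mm is 0.2.

Request:
{"op": "jog_arm", "data": {"motion": [[[0.005,0,0],[0,0,0],0],[[0.02,0,0],[0,0,0],0],[[0.04,0,0],[0,0,0],0],[[0.05,0,-0.03],[0,0,0],0],[[0.06,0,-0.065],[0,0,0],0],[[0.08,0.05,-0.08],[0,0,0],0],[[0.08,0.1,-0.08],[0,0,0],0],[[0.08,0.15,-0.08],[0,0,0],0],[[0.08,0.2,-0.08],[0,0,0],0],[[0.08,0.235,-0.08],[0,0,0],0],[[0.08,0.235,-0.08],[0,0,0],0],[[0.08,0.235,-0.08],[0,0,0],0],[[0.08,0.235,-0.08],[0,0,0],0]]}}

```text
time_s: 22.55
position: [0.4769, 0.2215, 0.1235]
tool_rot: [[-0.996, 0.093, 0.0], [0.093, 0.996, -0.0], [-0.0, -0.0, -1.0]]
wrist_force: [-0.2, 0.0, -0.3]
opening: 0.006
finger_force: 0.0
```

```bash
python3 m.py pics/top7.png
```

```text
t 22.55 rack [-129.9  208.1  123.5] F [-0.2 -0.  -0.3] open 0.01
[299 190  22  13 228] rack ((25.101266860961914, 75.32872009277344), (34.092899322509766, 17.945093154907227), 89.72183990478516) [25.2 75.3]
[363 196  21  12 222] rack ((25.121238708496094, -26.64708137512207), (17.84228515625, 31.925058364868164), 4.6315693855285645) [ 25.1 -27. ]
[424 201  22  13 236] rack ((24.77899932861328, -124.06072998046875), (33.19200897216797, 18.119171142578125), 89.71887969970703) [  24.9 -123.9]
[296 216  23  19 365] rack ((-22.262332916259766, 75.65401458740234), (34.23506164550781, 28.460329055786133), 89.22777557373047) [-22.   75.2]
[361 222  21  19 362] rack ((-22.59062957763672, -27.437772750854492), (28.804710388183594, 31.73110580444336), 4.658482074737549) [-22.4 -27.1]
[422 227  22  19 368] rack ((-22.69617462158203, -124.09881591796875), (32.86009979248047, 28.571521759033203), 89.88935089111328) [ -22.3 -123.9]
```

View pics/top7.png

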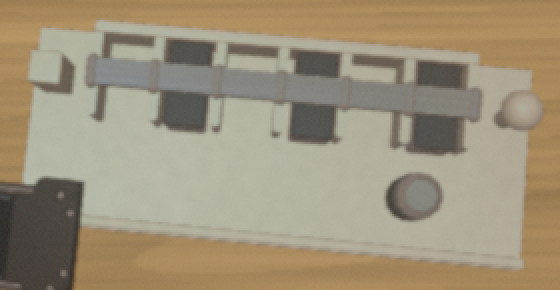

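The loose tin is in the third gap (315,95), level with the tins beside it, at y ≈ -27, which is within tolerance.

```bash
python3 -c "
from bench import bot
print(bot.hand_in())"
```

```text
the job is handed in; nothing more can be done
None
```

I ran the closed fingertips along the rail from the first gap to the third, pushed the tin home into the third gap (about 2 mm off its middle), left the shaker and racked tins where they stood, and handed the job in; the hand-in returned no verdict.

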